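# Find and open the unlocked cover of the bench service duct

## Robot

A 7-joint arm with a two-finger parallel gripper is mounted at the origin on the work surface. World frame = base frame: x ahead of the robot, y to its left, z up, the work surface at z = 0. Lengths are in m, angles in rad, forces in N, time in s.
With the tool pointing down it reaches from about 0.425 to 1.025 m from the base axis. Payload 3.6 kg.
Tool frame: the origin (TCP) lies at the very end of the fingers, on their centre line; the grasp point (between the pads) lies 19 mm behind it; z points along the fingers, y is the direction in which the jaws open and shut (so a half turn about z gives the same grasp; the last joint's range is limited). The gripper opens to 85 mm and grips with 20 to 120 N. Pads are 22 mm wide; open, the fingers measure 114 mm over their backs; the gripper's body (76 mm by 85 mm) begins 54 mm behind the grasp point. The pads swing forward as they close: fully open they stand 13 mm farther back than shut.
Start: joints at [-1.438, 0.591, 0.048, 1.609, -0.033, 0.943, -0.034], TCP at [0.162, 0.707, 0.231] pointing down, gripper open.
Joint ranges: [-2.69, 2.69], [-0.47, 2.24], [-1.27, 1.36], [0.19, 2.51], [-1.53, 4.68], [0.08, 2.07], [-3.09, 3.09]. Speed limits (rad/s): [2.57, 2.57, 3.14, 3.14, 3.14, 3.14, 3.14].

## Interface

Orientations are given as a 3x3 rotation matrix whose columns are the frame's x, y, z axes.
In Python, from cell import sense, eyes, manip, models gives the robot as it stands.
- The arm moves only by the shell command python3 -m inch 'ROWS' [OPENING]. ROWS is JSON, a list of rows, each an object of numbers: "x", "y", "z": the shift along the tool's x, y, z in m; "ax", "ay", "az": the turn, a rotation vector about the tool's x, y, z in units of 5 degrees (1.0 is 5 degrees). A call has 1 to 10 rows; each row is the pose to reach, as a shift and turn from the pose commanded when the call began, along the tool's axes at that moment; what a row does not reach only later rows make up. A row lasts 1/8 s, in which the tool goes at most 62.5 mm and 10.7 degrees, less where a joint would pass 70% of its speed; a pose out of reach is approached as far as the arm can. A call with a gripper value outside its range is refused whole. OPENING is the gripper's target within -1 to 1 (shut at 1, half-way at 0, fully open at -1), set as the call begins (- or left out, the last holds). The fingers move at their own pace and stop on an object; the grip force is fixed at half the most. Time passes only in rows, so rows that repeat a pose let the fingers close. It gives the time, the measured TCP pose, the force and the opening at its end, in the units of the state.
- sense(): the state, without advancing time (a new reading comes with each control period).
- eyes.read_camera(name): name is "side" or "top" or "wrist"; returns a dict with "color" (420x560x3 uint8, red, green, blue), "range_z" (420x560 float32, m along the optical axis (not along the pixel's ray), 0 where there is no reading), "K" (3x3 intrinsics, pixels), "k1" (the pictures are not rectified: a ray, as slopes to the right and down, at radius r is drawn at 1 + k1 r^2 times it, then the intrinsics apply), "xyz" and "rotation" of the camera in the world; the wrist camera has in their place "mount" (4x4, takes a point from camera to tool coordinates, whose origin is the TCP and whose axes are the flange's). Camera axes: x right, y down, z forward; pixel columns grow to the right and rows downward; lengths in m; the calibration is good to about 2 mm. A picture is of the moment at which its call begins: read the wrist's pose just before it.
- manip.finish_job(): hands the job in, once; it reports no verdict.
Trained networks look in a picture, given as the dict that the camera call returned (one of the last four; its "shot" number tells which), for a name from the list of things; names that differ only in an ending like _2 or _b are one class to them, and where a whole thing is asked for, a point or a joint stands for the part that bears it (a point fixed in the world has none). Each returns a list of dicts, best first, with "score" (0 to 1); they miss things now and then, are a little off and sometimes report something else, mostly with a low value. They report only what shows in the picture. A call takes as long as a camera call.
- models.find_in(picture, thing): "rect" ([centre column, centre row, width, height] in pixels, round what is visible of it).
The state is a dict: "t": time; "q": joint angles; "joint_velocities": joint speeds; "effort": joint torques, N m; "ee_pos": TCP position; "ee_rot": TCP orientation; "wrist_force": force on the tool from outside, world axes, zero at the start; "ft_torque": the same for the moment, N m; "width": finger opening in m.
Only numpy, scipy, OpenCV 4.12 (cv2) and the standard library are available. Lean on these libraries where they do the work, as an engineer would, in place of code of your own. Each camera call takes 0.05 s, during which the arm holds its last target.

## Task

One of the four covers on the service duct has been unlocked for the gas-line leak check, but from outside they all look shut. Press gently with a fingertip on the ribbed end of each cover until you find the one that rocks, then push its raised edge over, away from you, until it is fully open against its stop. Leave the other covers shut and do not disturb the bottle, the jar or the wrench.

Things in the scene. Friction and masses are not known exactly. Their poses are not given: they have to be found in the camera images.
- duct: White sheet-metal service duct fixed on the bench, hollow, 85 mm high. Origin on the bench under the covers' pivot line, midway along the four covers; x away from the robot, y along it to the robot's left, z up; yaw up to 0.2 rad. Walls from x -107 to +87, y -220 to +300 mm. Four equal grey covers flush in its top, y = 150, 50, -50, -150 mm. Blows or presses over 100 N on it or its covers fail.
- cover1 (a joint): Cover at duct y = +150 mm (robot's left): a sheet 96 mm (y) x 135 mm (x) x 4 mm on a pivot rod along y at duct x = 0, z = 83 mm. Value: tilt in rad, 0 shut, growing as the ribbed short side (far from the robot) dips and the long side rises, 1.66 fully open on its stop, just past upright. The one unlocked cover (0.18 kg, stiff pivot) stays at any angle; locked ones do not turn.
- cover1_press (a point): Centre of the strip of black ribs on top of cover 1's short side, 33 mm from the pivot (the side is 55 mm long), height 85 mm when shut; moves with the cover. About 2 N here tips the unlocked cover (a different one each time, all look alike) into the hollow duct, open to 50 mm below the top; a locked one gives under 2 mm, then stands firm.
- cover1_lip (a point): Middle of the top edge of cover 1's long side, 80 mm from the pivot towards the robot, height 85 mm when shut; moves with the cover, rising 80 mm x sin(tilt). Once raised, pushing this edge away from the robot turns the cover fully open. Pressing down here moves nothing.
- cover2 (a joint): Cover at duct y = +50 mm: a sheet 96 mm (y) x 135 mm (x) x 4 mm on a pivot rod along y at duct x = 0, z = 83 mm. Value: tilt in rad, 0 shut, growing as the ribbed short side (far from the robot) dips and the long side rises, 1.66 fully open on its stop, just past upright. The one unlocked cover (0.18 kg, stiff pivot) stays at any angle; locked ones do not turn.
- cover2_press (a point): Centre of the strip of black ribs on top of cover 2's short side, 33 mm from the pivot (the side is 55 mm long), height 85 mm when shut; moves with the cover. About 2 N here tips the unlocked cover (a different one each time, all look alike) into the hollow duct, open to 50 mm below the top; a locked one gives under 2 mm, then stands firm.
- cover2_lip (a point): Middle of the top edge of cover 2's long side, 80 mm from the pivot towards the robot, height 85 mm when shut; moves with the cover, rising 80 mm x sin(tilt). Once raised, pushing this edge away from the robot turns the cover fully open. Pressing down here moves nothing.
- cover3 (a joint): Cover at duct y = -50 mm: a sheet 96 mm (y) x 135 mm (x) x 4 mm on a pivot rod along y at duct x = 0, z = 83 mm. Value: tilt in rad, 0 shut, growing as the ribbed short side (far from the robot) dips and the long side rises, 1.66 fully open on its stop, just past upright. The one unlocked cover (0.18 kg, stiff pivot) stays at any angle; locked ones do not turn.
- cover3_press (a point): Centre of the strip of black ribs on top of cover 3's short side, 33 mm from the pivot (the side is 55 mm long), height 85 mm when shut; moves with the cover. About 2 N here tips the unlocked cover (a different one each time, all look alike) into the hollow duct, open to 50 mm below the top; a locked one gives under 2 mm, then stands firm.
- cover3_lip (a point): Middle of the top edge of cover 3's long side, 80 mm from the pivot towards the robot, height 85 mm when shut; moves with the cover, rising 80 mm x sin(tilt). Once raised, pushing this edge away from the robot turns the cover fully open. Pressing down here moves nothing.
- cover4 (a joint): Cover at duct y = -150 mm (robot's right): a sheet 96 mm (y) x 135 mm (x) x 4 mm on a pivot rod along y at duct x = 0, z = 83 mm. Value: tilt in rad, 0 shut, growing as the ribbed short side (far from the robot) dips and the long side rises, 1.66 fully open on its stop, just past upright. The one unlocked cover (0.18 kg, stiff pivot) stays at any angle; locked ones do not turn.
- cover4_press (a point): Centre of the strip of black ribs on top of cover 4's short side, 33 mm from the pivot (the side is 55 mm long), height 85 mm when shut; moves with the cover. About 2 N here tips the unlocked cover (a different one each time, all look alike) into the hollow duct, open to 50 mm below the top; a locked one gives under 2 mm, then stands firm.
- cover4_lip (a point): Middle of the top edge of cover 4's long side, 80 mm from the pivot towards the robot, height 85 mm when shut; moves with the cover, rising 80 mm x sin(tilt). Once raised, pushing this edge away from the robot turns the cover fully open. Pressing down here moves nothing.
- bottle: Amber reagent bottle, 60 mm across, 125 mm high, standing on the bench beyond the duct; origin at the centre of its underside. To be left alone.
- jar: Small clear jar with blue cap, 42 mm across, 55 mm high, standing on the blank left end plate of the duct (85 mm above the bench); origin at the centre of its underside. To be left alone.
- wrench: Steel wrench, 160 mm long, lying flat on the bench beyond the duct; origin under its middle. To be left alone.

How it is judged:
By the outcome, as a careful person would: the job done as asked, in the order asked, and still so for the second after the job is handed in, with the robot touching nothing.
It also fails if it takes over 51 s, if anything falls off the work surface, if the arm or the gripper's body presses on something with over 40 N, if the wrist force passes 120 N, or if a joint passes its speed limit or range.

## Working session

There is one attempt and no reset: what is moved stays moved. The work goes in short steps, Python scripts to look and compute and a shell command to move; the robot and the scene stay as the last step left them, time stands still between calls to the robot, and variables do not carry over. Pictures are saved under pics/ and viewed, and the job is handed in when it is done.

```bash
mkdir -p pics; ls
cat > h.py <<'E'
import numpy as np, cv2
from cell import sense, eyes, manip, models
def save(p,n): cv2.imwrite('pics/'+n+'.png', cv2.cvtColor(p['color'],cv2.COLOR_RGB2BGR))
def undist(p,u,v):
    K=p['K'];xd=(np.asarray(u,float)-K[0,2])/K[0,0];yd=(np.asarray(v,float)-K[1,2])/K[1,1]
    x,y=xd.copy(),yd.copy()
    for _ in range(20):
        f=1+p['k1']*(x*x+y*y);x=xd/f;y=yd/f
    return x,y
def pts(p,u,v,z=None):
    x,y=undist(p,u,v)
    if z is None: z=p['range_z'][np.asarray(v).astype(int),np.asarray(u).astype(int)]
    c=np.stack([x*z,y*z,z*np.ones_like(x)],-1)
    return c@np.asarray(p['rotation']).T+np.asarray(p['xyz'])
def cloud(p):
    v,u=np.mgrid[0:420,0:560]
    return pts(p,u,v)
def proj(p,w):
    c=(np.asarray(w)-np.asarray(p['xyz']))@np.asarray(p['rotation'])
    x=c[...,0]/c[...,2];y=c[...,1]/c[...,2];f=1+p['k1']*(x*x+y*y)
    K=p['K'];return np.stack([K[0,0]*x*f+K[0,2],K[1,1]*y*f+K[1,2]],-1)
E
python3 - <<'E'
from h import *
s=sense();print({k:np.round(v,4) for k,v in s.items()})
p=eyes.read_camera('top');q=eyes.read_camera('side')
save(p,'top0');save(q,'side0')
for n,c in (('top',p),('side',q)):
    print(n,c['xyz'],np.round(c['rotation'],3).tolist(),c['k1'],c['K'][0][0])
    for t in ['duct','bottle','jar','wrench','cover1','cover1_press','cover1_lip']:
        print(t,[(np.round(r['rect']).tolist(),round(r['score'],2)) for r in models.find_in(c,t)][:5])
np.save('top0.npy',cloud(p))
E
```

```text
pics
{'t': np.float64(0.0), 'q': array([-1.4385,  0.5921,  0.0483,  1.6099, -0.0333,  0.9427, -0.0337]), 'joint_velocities': array([ 0.0003, -0.0007,  0.0004,  0.001 ,  0.0017, -0.0017,  0.0009]), 'effort': array([-0.00000e+00, -5.48680e+01,  1.54640e+00, -1.98135e+01,
        9.30000e-03,  8.40000e-03, -0.00000e+00]), 'ee_pos': array([0.1621, 0.7058, 0.2301]), 'ee_rot': array([[-9.746e-01,  2.238e-01, -4.000e-04],
       [ 2.238e-01,  9.746e-01, -2.200e-03],
       [-1.000e-04, -2.300e-03, -1.000e+00]]), 'wrist_force': array([ 0.6168,  0.4787, -0.3754]), 'ft_torque': array([-0.0138,  0.0291,  0.031 ]), 'width': np.float64(0.0856)}
top [0.52581457 0.03033334 0.86303012] [[0.007, -0.993, 0.115], [-1.0, -0.009, -0.017], [0.018, -0.114, -0.993]] 0.040033746008265265 429.91686192078777
duct [([248.0, 228.0, 290.0, 119.0], 0.94)]
bottle [([353.0, 141.0, 36.0, 35.0], 0.72), ([301.0, 229.0, 53.0, 75.0], 0.16)]
jar [([130.0, 230.0, 32.0, 27.0], 0.87), ([245.0, 230.0, 58.0, 76.0], 0.25)]
wrench [([248.0, 155.0, 77.0, 33.0], 0.71)]
cover1 [([300.0, 229.0, 53.0, 81.0], 0.76), ([356.0, 234.0, 58.0, 75.0], 0.62), ([190.0, 226.0, 60.0, 75.0], 0.58), ([244.0, 230.0, 57.0, 76.0], 0.57)]
cover1_press [([189.0, 229.0, 61.0, 77.0], 0.68)]
cover1_lip [([190.0, 226.0, 62.0, 70.0], 0.85), ([243.0, 229.0, 55.0, 71.0], 0.5)]
side [0.19159438 0.45326592 0.60052285] [[-0.68, -0.463, 0.568], [-0.733, 0.448, -0.512], [-0.018, -0.765, -0.644]] -0.06848325169763289 404.159777124837
duct [([281.0, 269.0, 276.0, 221.0], 0.74), ([362.0, 192.0, 76.0, 46.0], 0.39)]
bottle [([301.0, 163.0, 26.0, 52.0], 0.78)]
jar [([204.0, 290.0, 35.0, 36.0], 0.89)]
wrench []
cover1 [([292.0, 237.0, 89.0, 61.0], 0.97), ([247.0, 266.0, 86.0, 69.0], 0.96), ([362.0, 193.0, 77.0, 46.0], 0.72), ([330.0, 216.0, 80.0, 58.0], 0.61)]
cover1_press [([250.0, 268.0, 89.0, 68.0], 0.67)]
cover1_lip [([246.0, 264.0, 93.0, 71.0], 0.57), ([293.0, 238.0, 88.0, 60.0], 0.31)]
```

View pics/top0.png

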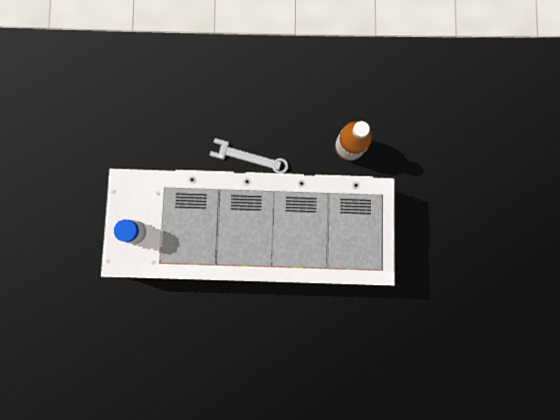

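View pics/side0.png

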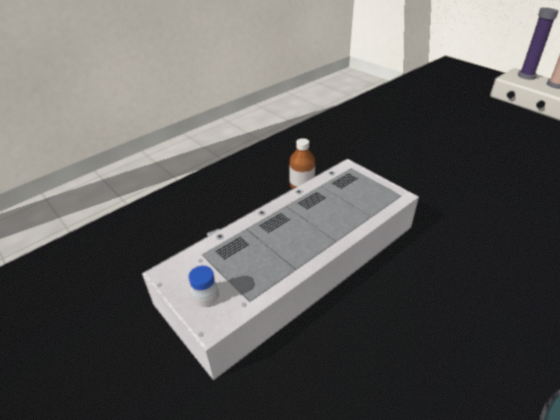

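Run:
```python
from h import *
w=np.load('top0.npy')
m=(abs(w[...,2]-0.085)<0.012)
m[:150]=0;m[310:]=0
m=m.astype(np.uint8)
n,l,st,c=cv2.connectedComponentsWithStats(m); i=1+np.argmax(st[1:,4]);print(st[i])
P=w[l==i];print(P[:,2].mean(),P[:,2].std(),np.percentile(P,[1,50,99],axis=0))
r=cv2.minAreaRect((P[:,:2]*1000).astype(np.float32));print(r,cv2.boxPoints(r))
# by y range
for lo in np.arange(P[:,1].min(),P[:,1].max(),.05):
    Q=P[(P[:,1]>=lo)&(P[:,1]<lo+.05)];print(round(lo,3),len(Q),Q[:,0].min().round(4),Q[:,0].max().round(4),Q[:,2].mean().round(4))
```

```text
[  101   168   293   117 29614]
0.08418736049273326 0.0015180827065462308 [[ 0.48927817 -0.18573391  0.0806597 ]
 [ 0.58523167  0.06749576  0.08422038]
 [ 0.68300559  0.32388515  0.08742344]]
((587.5316162109375, 69.32232666015625), (520.5382080078125, 198.0496368408203), 88.57752990722656) [[ 482.07635 -188.40836]
 [ 680.06494 -193.3248 ]
 [ 692.9869   327.053  ]
 [ 494.9983   331.96945]]
-0.193 2696 0.4839 0.6808 0.0841
-0.143 2885 0.4837 0.6822 0.0842
-0.093 2848 0.4852 0.6835 0.084
-0.043 2920 0.4864 0.6848 0.0842
0.007 2861 0.4878 0.6862 0.0841
0.057 2904 0.4893 0.6862 0.0842
0.107 2911 0.4908 0.6875 0.0841
0.157 2942 0.4908 0.6888 0.0843
0.207 2904 0.4923 0.6882 0.0843
0.257 2468 0.4939 0.6889 0.0844
0.307 1275 0.4956 0.6903 0.0844
```

The top view shows the duct with four covers (centres at about columns 190, 244, 300 and 356, row 229). The jar's blue cap is at (125,230), the wrench at (248,155) and the bottle at (353,141). I'll fix the duct frame and check it by projecting it into the picture.

```bash
cat >> h.py <<'E'
O=np.array([.5965,.0291,0.]);YAW=-.0248
RD=np.array([[np.cos(YAW),-np.sin(YAW),0],[np.sin(YAW),np.cos(YAW),0],[0,0,1]])
def d2w(x,y,z): return O+RD@np.array([x,y,z])
def w2d(w): return RD.T@(np.asarray(w)-O)
from scipy.spatial.transform import Rotation as Ro
RT=RD@np.diag([-1,1,-1.])
def go(x,y,z):
    s=sense();R=s['ee_rot'];d=R.T@(d2w(x,y,z)-s['ee_pos'])
    rv=Ro.from_matrix(R.T@RT).as_rotvec(degrees=True)/5
    print('target duct',(x,y,z),'shift',np.round(d,4),'turn/5deg',np.round(rv,2),'now duct',np.round(w2d(s['ee_pos']),4),'F',np.round(s['wrist_force'],2),'w',round(float(s['width']),4),'t',round(float(s['t']),2))
E
python3 - <<'E'
from h import *
p=eyes.read_camera('top')
im=cv2.cvtColor(p['color'],cv2.COLOR_RGB2BGR)
for y in (.15,.05,-.05,-.15):
    for x,z in ((.033,.085),(-.08,.085),(.055,.085)):
        u=proj(p,d2w(x,y,z));cv2.circle(im,tuple(int(a) for a in np.round(u)),2,(0,0,255),-1)
    for k in (.048,-.048):
        u=proj(p,d2w(-.08,y+k,.085));cv2.circle(im,tuple(int(a) for a in np.round(u)),1,(0,255,0),-1)
cv2.imwrite('pics/chk.png',im[130:310,80:430].repeat(2,0).repeat(2,1))
for n in ['jar','bottle','wrench']:
    r=models.find_in(p,n)[0]['rect'];print(n,np.round(w2d(pts(p,np.array([r[0]]),np.array([r[1]]))[0]),3))
go(.033,.15,.2)
E
```

```text
jar [-0.031  0.234  0.141]
bottle [ 0.155 -0.139  0.098]
wrench [0.137 0.05  0.006]
target duct (0.033, 0.15, 0.2) shift [-0.5772 -0.4095  0.0313] turn/5deg [-0.  -0.  -2.3] now duct [-0.4509  0.6665  0.2313] F [ 0.38 -0.17 -0.28] w 0.0853 t 1.0
```

View pics/chk.png

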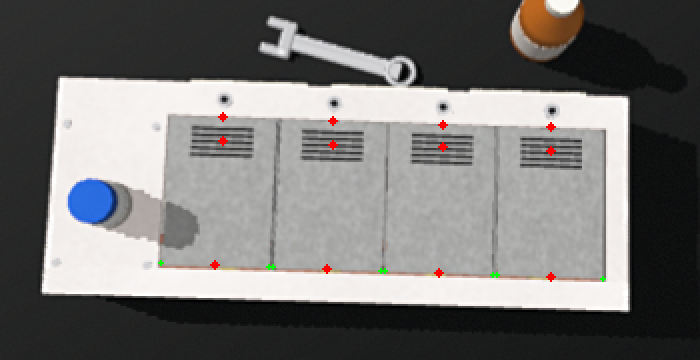

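The projected rib and lip points (red) and cover corners (green) land on the covers. Next I close the fingers and move above cover 1's ribs.

```bash
python3 -m inch '[{"x":-0.02,"y":-0.015,"z":0,"az":-0.2},{"x":-0.068,"y":-0.049,"z":0,"az":-0.5},{"x":-0.116,"y":-0.083,"z":0.004,"az":-0.8},{"x":-0.164,"y":-0.117,"z":0.004,"az":-1.1},{"x":-0.212,"y":-0.151,"z":0.004,"az":-1.4},{"x":-0.26,"y":-0.185,"z":0.004,"az":-1.7},{"x":-0.308,"y":-0.219,"z":0.004,"az":-2.0},{"x":-0.356,"y":-0.253,"z":0.004,"az":-2.3},{"x":-0.404,"y":-0.287,"z":0.004,"az":-2.3},{"x":-0.44,"y":-0.312,"z":0.004,"az":-2.3}]' 1; python3 -c "
from h import *
go(.033,.15,.15)"
```

```text
target duct (0.033, 0.15, 0.15) shift [-0.5772 -0.4095  0.0813] turn/5deg [-0.  -0.  -2.3] now duct [-0.4509  0.6665  0.2313] F [ 0.38 -0.17 -0.28] w 0.0853 t 1.0invalid input
```

```bash
python3 -m inch '[{"x":-0.02,"y":-0.015,"z":0.0,"ax":0.0,"ay":0.0,"az":-0.2}]' 1; python3 -m inch --help | head -30
```

```text
t: 1.12
ee_pos: [0.1758, 0.689, 0.2312]
ee_rot: [[-0.979, 0.202, -0.002], [0.202, 0.979, 0.002], [0.002, 0.001, -1.0]]
wrist_force: [0.7, 0.5, 0.3]
width: 0.0696invalid input: not JSON, or not a number
```

```bash
python3 -c "
from h import *
go(.033,.15,.18)"
python3 -m inch '[{"x":-0.048,"y":-0.034,"z":0.0,"ax":0,"ay":0,"az":-0.3},{"x":-0.096,"y":-0.068,"z":0.004,"ax":0,"ay":0,"az":-0.6},{"x":-0.144,"y":-0.102,"z":0.004,"ax":0,"ay":0,"az":-0.9},{"x":-0.192,"y":-0.136,"z":0.004,"ax":0,"ay":0,"az":-1.2},{"x":-0.24,"y":-0.17,"z":0.004,"ax":0,"ay":0,"az":-1.5},{"x":-0.288,"y":-0.204,"z":0.004,"ax":0,"ay":0,"az":-1.8},{"x":-0.336,"y":-0.238,"z":0.004,"ax":0,"ay":0,"az":-2.0},{"x":-0.384,"y":-0.272,"z":0.004,"ax":0,"ay":0,"az":-2.1},{"x":-0.43,"y":-0.305,"z":0.004,"ax":0,"ay":0,"az":-2.1},{"x":-0.45,"y":-0.32,"z":0.004,"ax":0,"ay":0,"az":-2.1}]' 1; python3 -c "
from h import *
go(.033,.15,.15)"
```

```text
target duct (0.033, 0.15, 0.18) shift [-0.5514 -0.4077  0.0497] turn/5deg [ 0.02 -0.02 -2.05] now duct [-0.4369  0.6493  0.2312] F [0.73 0.49 0.28] w 0.0696 t 1.12
t: 2.38
ee_pos: [0.5556, 0.2769, 0.2276]
ee_rot: [[-1.0, 0.031, 0.002], [0.031, 1.0, -0.002], [-0.002, -0.001, -1.0]]
wrist_force: [-0.2, 0.1, 0.3]
width: 0.0002
target duct (0.033, 0.15, 0.15) shift [-0.0804 -0.0961  0.0779] turn/5deg [-0.02  0.02 -0.07] now duct [-0.047   0.2467  0.2276] F [-0.21  0.12  0.29] w 0.0002 t 2.38
```

```bash
python3 -m inch '[{"x":-0.035,"y":-0.042,"z":0.0,"ax":0,"ay":0,"az":-0.1},{"x":-0.07,"y":-0.084,"z":0.0,"ax":0,"ay":0,"az":-0.1},{"x":-0.081,"y":-0.097,"z":0.03,"ax":0,"ay":0,"az":-0.1},{"x":-0.081,"y":-0.097,"z":0.08,"ax":0,"ay":0,"az":-0.1},{"x":-0.081,"y":-0.097,"z":0.115,"ax":0,"ay":0,"az":-0.1},{"x":-0.081,"y":-0.097,"z":0.13,"ax":0,"ay":0,"az":-0.1},{"x":-0.081,"y":-0.097,"z":0.13,"ax":0,"ay":0,"az":-0.1}]' 1; python3 -c "
from h import *
go(.033,.15,.085)"
```

```text
t: 3.25
ee_pos: [0.6308, 0.1824, 0.0968]
ee_rot: [[-1.0, 0.016, -0.001], [0.016, 1.0, -0.0], [0.001, -0.0, -1.0]]
wrist_force: [0.0, 0.2, -0.3]
width: 0.0002
target duct (0.033, 0.15, 0.085) shift [-0.0025 -0.0041  0.0118] turn/5deg [-0.01 -0.01  0.1 ] now duct [0.0305 0.1541 0.0968] F [ 0.02  0.24 -0.3 ] w 0.0002 t 3.25
```

```bash
python3 -m inch '[{"x":-0.002,"y":-0.004,"z":0.008,"ax":0,"ay":0,"az":0.1},{"x":-0.002,"y":-0.004,"z":0.011,"ax":0,"ay":0,"az":0.1},{"x":-0.002,"y":-0.004,"z":0.013,"ax":0,"ay":0,"az":0.1},{"x":-0.002,"y":-0.004,"z":0.014,"ax":0,"ay":0,"az":0.1},{"x":-0.002,"y":-0.004,"z":0.014,"ax":0,"ay":0,"az":0.1}]' 1
```

```text
t: 3.88
ee_pos: [0.6336, 0.1783, 0.0838]
ee_rot: [[-1.0, 0.025, 0.001], [0.025, 1.0, 0.0], [-0.001, 0.0, -1.0]]
wrist_force: [-0.3, 0.1, 2.6]
width: -0.0004
```

```bash
python3 -m inch '[{"x":0,"y":0,"z":0.001,"ax":0,"ay":0,"az":0},{"x":0,"y":0,"z":0.001,"ax":0,"ay":0,"az":0}]' 1; python3 -m inch '[{"x":0,"y":0,"z":0.001,"ax":0,"ay":0,"az":0},{"x":0,"y":0,"z":0.001,"ax":0,"ay":0,"az":0}]' 1
```

```text
t: 4.12
ee_pos: [0.6335, 0.1783, 0.0825]
ee_rot: [[-1.0, 0.025, 0.001], [0.025, 1.0, 0.0], [-0.001, 0.0, -1.0]]
wrist_force: [-0.3, -0.8, 3.2]
width: 0.0003
t: 4.38
ee_pos: [0.6334, 0.1783, 0.0813]
ee_rot: [[-1.0, 0.025, 0.001], [0.025, 1.0, 0.0], [-0.001, 0.0, -1.0]]
wrist_force: [0.8, -0.8, 2.1]
width: -0.0001
```

```bash
python3 -m inch '[{"x":0,"y":0,"z":0.001,"ax":0,"ay":0,"az":0},{"x":0,"y":0,"z":0.002,"ax":0,"ay":0,"az":0},{"x":0,"y":0,"z":0.002,"ax":0,"ay":0,"az":0}]' 1
```

```text
t: 4.75
ee_pos: [0.6332, 0.1783, 0.0792]
ee_rot: [[-1.0, 0.025, 0.0], [0.025, 1.0, 0.0], [-0.0, 0.0, -1.0]]
wrist_force: [2.0, -0.9, 1.0]
width: 0.0004
```

Cover 1 gives way with 1–3 N down to z = 79 mm. That's well past the 2 mm a locked cover allows, so I keep tipping it.

```bash
python3 -m inch '[{"x":0,"y":0,"z":0.003,"ax":0,"ay":0,"az":0},{"x":0,"y":0,"z":0.006,"ax":0,"ay":0,"az":0},{"x":0,"y":0,"z":0.009,"ax":0,"ay":0,"az":0},{"x":0,"y":0,"z":0.01,"ax":0,"ay":0,"az":0}]' 1
python3 - <<'E'
from h import *
p=eyes.read_camera('side');save(p,'s1');p=eyes.read_camera('top');save(p,'t1')
E
```

```text
t: 5.25
ee_pos: [0.6326, 0.1786, 0.0688]
ee_rot: [[-1.0, 0.025, -0.001], [0.025, 1.0, 0.0], [0.001, 0.0, -1.0]]
wrist_force: [0.1, -0.2, 3.6]
width: 0.0
```

View pics/s1.png

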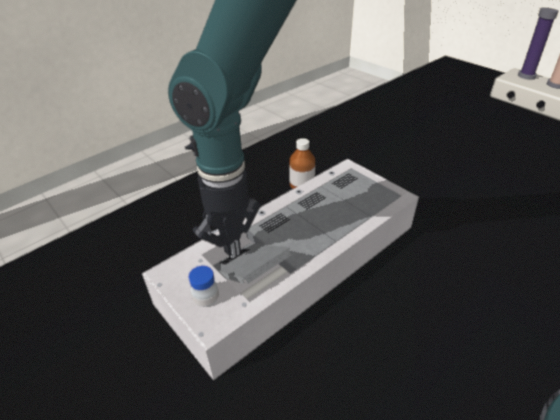

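The side view shows cover 1 tilted, with its near edge raised around (262,270); covers 2–4 are flush. I'll press it a bit deeper, then withdraw.

```bash
python3 -m inch '[{"x":0,"y":0,"z":0.003,"ax":0,"ay":0,"az":0},{"x":0,"y":0,"z":0.006,"ax":0,"ay":0,"az":0},{"x":0,"y":0,"z":0.009,"ax":0,"ay":0,"az":0},{"x":0,"y":0,"z":0.009,"ax":0,"ay":0,"az":0}]' 1;  python3 -m inch '[{"x":0,"y":0,"z":-0.02,"ax":0,"ay":0,"az":0},{"x":0,"y":0,"z":-0.06,"ax":0,"ay":0,"az":0},{"x":0,"y":0,"z":-0.11,"ax":0,"ay":0,"az":0},{"x":0,"y":0,"z":-0.15,"ax":0,"ay":0,"az":0},{"x":0,"y":0,"z":-0.155,"ax":0,"ay":0,"az":0}]' 1
python3 - <<'E'
from h import *
p=eyes.read_camera('side');save(p,'s2');np.save('s2.npy',cloud(p))
w=(np.load('s2.npy')-O)@RD
m=(abs(w[...,1]-.15)<.04)&(w[...,2]>.09)&(w[...,0]<.01)&(w[...,0]>-.085)&(w[...,2]<.175)
P=w[m];
for x in np.arange(-.085,.01,.01):
    Q=P[(P[:,0]>=x)&(P[:,0]<x+.01)]
    if len(Q): print(round(x,3),len(Q),np.round(np.percentile(Q[:,2],[5,50,95]),3))
go(-.12,.15,.2)
E
```

```text
t: 5.85
ee_pos: [0.633, 0.1783, 0.0599]
ee_rot: [[-1.0, 0.025, -0.0], [0.025, 1.0, -0.0], [0.0, -0.0, -1.0]]
wrist_force: [0.3, 0.3, -0.4]
width: -0.0002
t: 6.48
ee_pos: [0.6352, 0.1789, 0.2204]
ee_rot: [[-1.0, 0.025, 0.007], [0.025, 1.0, 0.003], [-0.007, 0.003, -1.0]]
wrist_force: [0.8, 0.4, -0.2]
width: 0.0004
-0.075 66 [0.132 0.134 0.136]
-0.065 327 [0.134 0.138 0.141]
-0.055 45 [0.13  0.135 0.138]
-0.045 52 [0.12  0.124 0.129]
-0.035 41 [0.109 0.114 0.118]
-0.025 42 [0.1   0.104 0.109]
-0.015 36 [0.091 0.095 0.099]
target duct (-0.12, 0.15, 0.2) shift [ 0.154  -0.0005  0.0182] turn/5deg [ 0.02  0.05 -0.  ] now duct [0.034  0.1504 0.2189] F [ 0.03 -1.09  0.61] w 0.0002 t 6.53
```

View pics/s2.png

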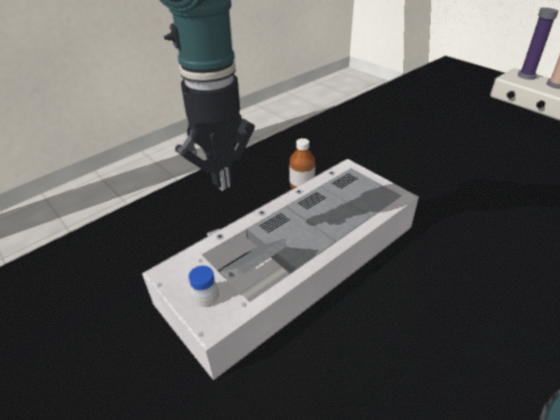

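Cover 1 stays tilted at about 0.78 rad, with its lip near duct x = −57 mm, z = 138 mm. I'll go over it to the robot side, offset 20 mm away from the jar, and descend.

```bash
python3 -m inch '[{"x":0.05,"y":-0.01,"z":0.0,"ax":0,"ay":0,"az":0},{"x":0.1,"y":-0.02,"z":0.0,"ax":0,"ay":0,"az":0},{"x":0.143,"y":-0.02,"z":0.0,"ax":0,"ay":0,"az":0},{"x":0.149,"y":-0.02,"z":0.02,"ax":0,"ay":0,"az":0},{"x":0.149,"y":-0.02,"z":0.06,"ax":0,"ay":0,"az":0},{"x":0.149,"y":-0.02,"z":0.09,"ax":0,"ay":0,"az":0},{"x":0.149,"y":-0.02,"z":0.105,"ax":0,"ay":0,"az":0},{"x":0.149,"y":-0.02,"z":0.105,"ax":0,"ay":0,"az":0}]' 1; python3 -c "
from h import *
go(-.068,.13,.115)"
```

```text
t: 7.52
ee_pos: [0.4825, 0.1616, 0.1092]
ee_rot: [[-1.0, 0.025, -0.003], [0.025, 1.0, -0.001], [0.003, -0.001, -1.0]]
wrist_force: [0.1, 0.2, 0.5]
width: -0.0003
target duct (-0.068, 0.13, 0.115) shift [-0.0492  0.0004 -0.0059] turn/5deg [-0.02 -0.03 -0.  ] now duct [-0.1172  0.1296  0.1092] F [0.14 0.2  0.53] w -0.0003 t 7.53
```

Now push away from the robot at z ≈ 0.115.

```bash
python3 -m inch '[{"x":-0.015,"y":0,"z":-0.004,"ax":0,"ay":0,"az":0},{"x":-0.03,"y":0,"z":-0.006,"ax":0,"ay":0,"az":0},{"x":-0.042,"y":0,"z":-0.006,"ax":0,"ay":0,"az":0},{"x":-0.05,"y":0,"z":-0.006,"ax":0,"ay":0,"az":0},{"x":-0.056,"y":0,"z":-0.006,"ax":0,"ay":0,"az":0},{"x":-0.062,"y":0,"z":-0.006,"ax":0,"ay":0,"az":0}]' 1;python3 -m inch '[{"x":-0.006,"y":0,"z":0,"ax":0,"ay":0,"az":0},{"x":-0.012,"y":0,"z":0,"ax":0,"ay":0,"az":0},{"x":-0.018,"y":0,"z":0,"ax":0,"ay":0,"az":0},{"x":-0.024,"y":0,"z":0,"ax":0,"ay":0,"az":0},{"x":-0.024,"y":0,"z":0,"ax":0,"ay":0,"az":0}]' 1
python3 - <<'E'
from h import *
p=eyes.read_camera('side');save(p,'s3')
go(-.01,.13,.115)
E
```

```text
t: 8.28
ee_pos: [0.5455, 0.1605, 0.1162]
ee_rot: [[-1.0, 0.025, -0.001], [0.025, 1.0, -0.0], [0.001, -0.0, -1.0]]
wrist_force: [-1.7, 0.7, 1.1]
width: 0.0
t: 8.9
ee_pos: [0.5747, 0.16, 0.1225]
ee_rot: [[-1.0, 0.026, 0.01], [0.026, 1.0, 0.002], [-0.01, 0.002, -1.0]]
wrist_force: [-6.2, -3.2, 33.8]
width: -0.0005
target duct (-0.01, 0.13, 0.115) shift [-0.015  -0.0003  0.0076] turn/5deg [ 0.03  0.12 -0.02] now duct [-0.025   0.1303  0.1224] F [-6.39 -2.29 33.92] w 0.0002 t 8.95
```

View pics/s3.png

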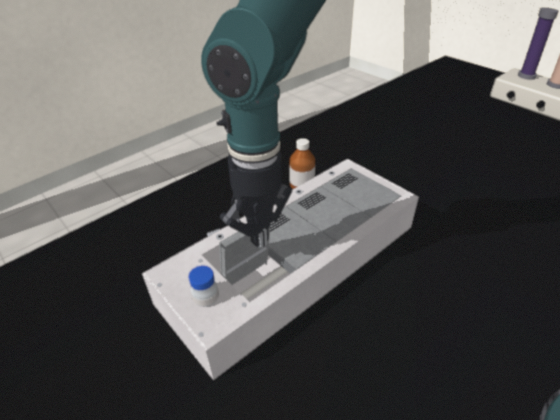

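The lip has come up under the gripper linkage: Fz is 34 N. I'm backing off and raising straight away.

```bash
python3 -m inch '[{"x":0.01,"y":0,"z":-0.008,"ax":0,"ay":0,"az":0},{"x":0.015,"y":0,"z":-0.02,"ax":0,"ay":0,"az":0},{"x":0.015,"y":0,"z":-0.03,"ax":0,"ay":0,"az":0},{"x":0.015,"y":0,"z":-0.03,"ax":0,"ay":0,"az":0}]' 1
python3 - <<'E'
from h import *
p=eyes.read_camera('side');save(p,'s4')
w=(cloud(p)-O)@RD
m=(abs(w[...,1]-.17)<.025)&(w[...,2]>.09)&(w[...,0]<.02)&(w[...,0]>-.085)&(w[...,2]<.175)
P=w[m];
for z in np.arange(.09,.175,.01):
    Q=P[(P[:,2]>=z)&(P[:,2]<z+.01)]
    if len(Q): print(round(z,3),len(Q),np.round(np.percentile(Q[:,0],[5,50,95]),3))
go(-.01,.13,.145)
E
```

```text
t: 9.45
ee_pos: [0.5555, 0.1606, 0.147]
ee_rot: [[-1.0, 0.025, 0.002], [0.025, 1.0, 0.001], [-0.002, 0.001, -1.0]]
wrist_force: [-0.7, 0.3, -0.7]
width: 0.0004
0.09 68 [-0.007 -0.006 -0.005]
0.1 80 [-0.009 -0.007 -0.006]
0.11 78 [-0.01  -0.009 -0.008]
0.12 84 [-0.012 -0.01  -0.01 ]
0.13 84 [-0.013 -0.012 -0.01 ]
0.14 63 [-0.014 -0.013 -0.012]
0.15 18 [-0.025 -0.024 -0.015]
0.16 215 [-0.025 -0.019 -0.012]
target duct (-0.01, 0.13, 0.145) shift [-0.0346 -0.0002  0.0015] turn/5deg [ 0.    0.01 -0.  ] now duct [-0.0446  0.1303  0.1465] F [-0.28  0.22 -1.03] w -0.0003 t 9.5
```

View pics/s4.png

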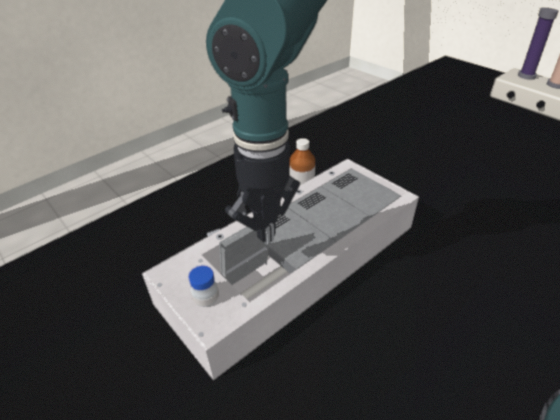

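The force is clear and cover 1 stands at about 1.43 rad. I push the lip again from this height, in small steps until the stop.

```bash
python3 -m inch '[{"x":-0.01,"y":0,"z":0,"ax":0,"ay":0,"az":0},{"x":-0.018,"y":0,"z":0,"ax":0,"ay":0,"az":0},{"x":-0.024,"y":0,"z":0,"ax":0,"ay":0,"az":0},{"x":-0.03,"y":0,"z":0,"ax":0,"ay":0,"az":0},{"x":-0.034,"y":0,"z":0,"ax":0,"ay":0,"az":0},{"x":-0.034,"y":0,"z":0,"ax":0,"ay":0,"az":0}]' 1;python3 -m inch '[{"x":-0.003,"y":0,"z":0,"ax":0,"ay":0,"az":0},{"x":-0.003,"y":0,"z":0,"ax":0,"ay":0,"az":0}]' 1
```

```text
t: 10.25
ee_pos: [0.5889, 0.1594, 0.1463]
ee_rot: [[-1.0, 0.025, 0.0], [0.025, 1.0, 0.0], [-0.0, 0.0, -1.0]]
wrist_force: [-0.4, 0.0, 0.1]
width: 0.0002
t: 10.5
ee_pos: [0.5914, 0.1594, 0.1462]
ee_rot: [[-1.0, 0.025, -0.0], [0.025, 1.0, -0.0], [0.0, -0.0, -1.0]]
wrist_force: [-0.6, -0.3, -0.8]
width: 0.0001
```

```bash
python3 -m inch '[{"x":-0.002,"y":0,"z":0,"ax":0,"ay":0,"az":0},{"x":-0.003,"y":0,"z":0,"ax":0,"ay":0,"az":0}]' 1;python3 -m inch '[{"x":-0.002,"y":0,"z":0,"ax":0,"ay":0,"az":0},{"x":-0.002,"y":0,"z":0,"ax":0,"ay":0,"az":0}]' 1;  python3 - <<'E'
from h import *
p=eyes.read_camera('side');save(p,'s5')
w=(cloud(p)-O)@RD
m=(abs(w[...,1]-.17)<.025)&(w[...,2]>.09)&(w[...,0]<.02)&(w[...,0]>-.085)&(w[...,2]<.175)
P=w[m];
for z in np.arange(.09,.175,.01):
    Q=P[(P[:,2]>=z)&(P[:,2]<z+.01)]
    if len(Q): print(round(z,3),len(Q),np.round(np.percentile(Q[:,0],[5,50,95]),3))
go(-.01,.13,.145)
E
```

```text
t: 10.75
ee_pos: [0.5916, 0.1593, 0.1461]
ee_rot: [[-1.0, 0.025, -0.006], [0.025, 1.0, -0.001], [0.006, -0.001, -1.0]]
wrist_force: [-6.8, 0.4, 5.7]
width: -0.0
t: 11.0
ee_pos: [0.5917, 0.1593, 0.1461]
ee_rot: [[-1.0, 0.024, -0.01], [0.024, 1.0, -0.001], [0.01, -0.002, -1.0]]
wrist_force: [-8.9, 0.1, 8.0]
width: -0.0
0.09 104 [-0.004 -0.003 -0.002]
0.1 110 [-0.004 -0.002 -0.001]
0.11 107 [-0.002 -0.001  0.   ]
0.12 111 [-0.002 -0.     0.001]
0.13 119 [-0.001  0.001  0.002]
0.14 117 [0.    0.001 0.003]
0.15 51 [0.    0.002 0.003]
0.16 184 [-0.006 -0.001  0.006]
target duct (-0.01, 0.13, 0.145) shift [ 0.0019 -0.0001  0.0011] turn/5deg [-0.02 -0.11  0.01] now duct [-0.008   0.1301  0.1461] F [-9.73 -0.13  7.53] w -0.0003 t 11.05
```

View pics/s5.png

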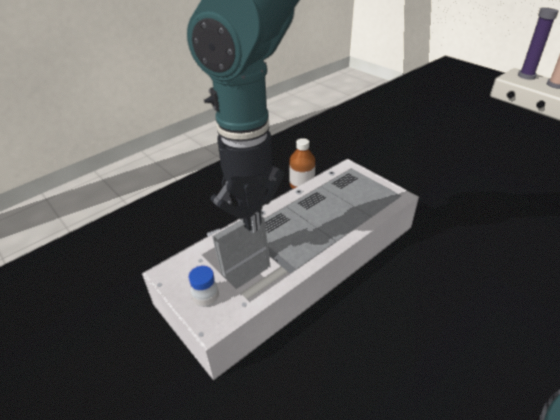

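The stop is reached: TCP stationary with the force building, and the cover's slope gives about 1.65 rad. One slight extra push, then I retreat backwards and up.

```bash
python3 -m inch '[{"x":-0.003,"y":0,"z":0,"ax":0,"ay":0,"az":0},{"x":-0.003,"y":0,"z":0,"ax":0,"ay":0,"az":0}]' 1;python3 -m inch '[{"x":0.012,"y":0,"z":0,"ax":0,"ay":0,"az":0},{"x":0.03,"y":0,"z":0,"ax":0,"ay":0,"az":0},{"x":0.07,"y":0,"z":-0.01,"ax":0,"ay":0,"az":0},{"x":0.1,"y":0,"z":-0.05,"ax":0,"ay":0,"az":0},{"x":0.11,"y":0,"z":-0.1,"ax":0,"ay":0,"az":0},{"x":0.11,"y":0,"z":-0.13,"ax":0,"ay":0,"az":0},{"x":0.11,"y":0,"z":-0.13,"ax":0,"ay":0,"az":0},{"x":0.11,"y":0,"z":-0.13,"ax":0,"ay":0,"az":0}]' 1;  python3 - <<'E'
from h import *
p=eyes.read_camera('side');save(p,'s6')
w=(cloud(p)-O)@RD
m=(abs(w[...,1]-.15)<.045)&(w[...,2]>.09)&(w[...,0]<.02)&(w[...,0]>-.02)&(w[...,2]<.157)
P=w[m];print('tilt',np.pi/2+np.arctan(np.polyfit(P[:,2],P[:,0],1)[0]),len(P))
q=eyes.read_camera('top');save(q,'t6')
for n in ['jar','bottle','wrench']:
    r=models.find_in(q,n)
    if r: r=r[0];print(n,np.round(r['rect'],1),round(r['score'],2),np.round(w2d(pts(q,np.array([r['rect'][0]]),np.array([r['rect'][1]]))[0]),3))
print(sense()['wrist_force'],sense()['t'])
E
```

```text
t: 11.3
ee_pos: [0.5918, 0.1593, 0.1461]
ee_rot: [[-1.0, 0.024, -0.016], [0.024, 1.0, -0.002], [0.016, -0.002, -1.0]]
wrist_force: [-13.8, 0.2, 11.9]
width: -0.0002
t: 12.3
ee_pos: [0.4896, 0.1617, 0.2759]
ee_rot: [[-1.0, 0.025, 0.0], [0.025, 1.0, -0.0], [-0.0, -0.0, -1.0]]
wrist_force: [-1.1, 0.7, 1.2]
width: -0.0001
tilt 1.6564503952440826 1334
jar [131.4 233.8  30.8  23.4] 0.8 [-0.035  0.234  0.139]
bottle [353.9 140.8  39.9  39.7] 0.92 [ 0.15  -0.144  0.097]
wrench [248.3 157.   80.1  37.6] 0.76 [0.135 0.054 0.006]
[-0.31587016 -0.49682915  0.1971098 ] 12.55
```

View pics/s6.png

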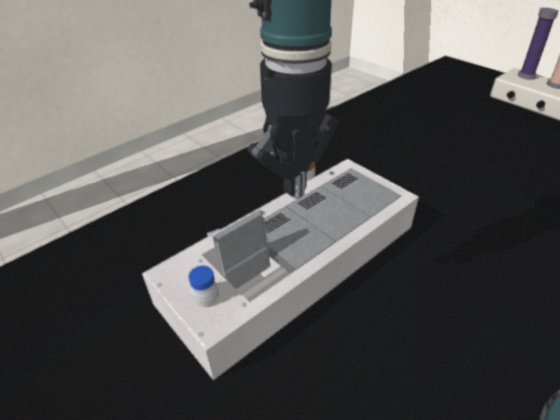

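View pics/t6.png

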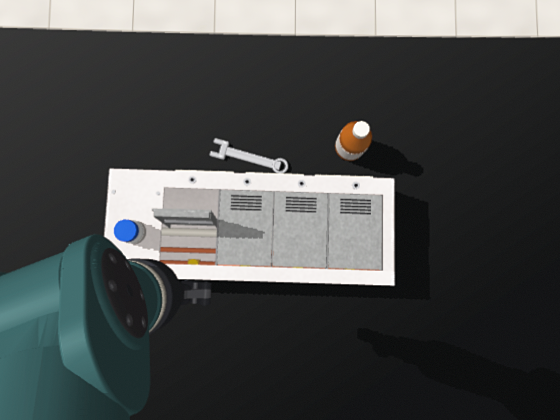

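The pictures show cover 1 upright at about 1.66 rad (side view around (243,250)). Covers 2–4 are flush, the jar, bottle and wrench are where they were, and the gripper is clear. I'm handing in.

```bash
python3 -c "
from h import *
print(manip.finish_job())"
```

```text
the job is handed in; nothing more can be done
None
```

Cover 1 (the robot's left) was the unlocked one, and it is now fully open against its stop. I pressed it first; it rocked under about 3 N, so I did not need to touch covers 2–4. I handed the job in at about 12.6 s.

**Last checks:**
- **Cover 1:** the depth picture gives a tilt of 1.656 rad against the stop's 1.66. While I pushed, the force rose to about 14 N with no further movement.
- **Other covers:** covers 2–4 look flush in both pictures.
- **Jar, bottle and wrench:** they look unmoved. The measured positions agree with the earlier ones to about 5 mm, which is about what I expect from the network's scatter.
- **Robot:** the gripper is clear of everything, and the wrist force is close to zero.

**One flaw:** my first push was too low. The rising edge met the gripper's linkage, and the last reading before I backed off was about 34 N, against the 40 N limit. I only see the force at the end of each move, so I can't rule out a brief higher peak. I raised the tool and finished the push with the fingertips.

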